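Move three workpieces on one station each at the fitter's bench

ROBOT

A 6-joint arm with a two-finger parallel gripper is mounted at the origin on the work surface. World frame = base frame: x ahead of the robot, y to its left, z up, the work surface at z = 0. Lengths are in m, angles in degrees, forces in N, time in s.
With the tool pointing down it reaches from about 0.35 to 0.875 m from the base axis. Payload 4.2 kg.
Tool frame: the origin (TCP) lies on the centre line of the jaws, within the pads' length; the fingertips stand tip_reach ahead of it and the grasp point (between the pads) is the TCP (tip_reach is the distance from the TCP to the fingertips, in m); z points along the fingers, y is the line along which they close (so a half turn about z gives the same grasp; the last joint's range is limited). The gripper opens to 87 mm and grips with 3 to 60 N. Pads are 19 mm wide; open, the fingers measure 117 mm over their backs; the gripper's body (75 mm by 190 mm) begins 51 mm behind the grasp point.
Start: joints at [-49.412, 22.042, 0.453, 0, -68.411, -14.817], TCP at [0.272, -0.563, 0.242] pointing down, gripper open.
Joint ranges: [-179.83, 179.83], [-69.29, 118.12], [-61.27, 80.66], [-181.25, 117.63], [-171.15, -9.14], [-177.46, 177.46]. Speed limits (degrees/s): [159.86, 159.86, 180, 180, 180, 180].

INTERFACE

Orientations are given as a 3x3 rotation matrix whose columns are the frame's x, y, z axes.
In Python, from station import sense, capture, finish_job, tip_reach gives the robot as it stands.
- The arm moves only by the tool arm_command, never from a script. Its argument "deltas" is a list of rows, each a list of 7 numbers: the turn, a rotation vector about the tool's x, y, z in rad, then the shift along the tool's x, y, z in cm, then the closure, from -1 (fully open) to 1 (shut), so that 0 is half open. In form: [[rx, ry, rz, dx, dy, dz, hand], ...]. A call has 1 to 8 rows; each row is the pose to reach, as a shift and turn from the pose commanded when the call began, along the tool's axes at that moment; what a row does not reach only later rows make up. A row lasts 1/12 s, in which the tool goes at most 41.7 mm and 7.16 degrees, less where a joint would pass 70% of its speed; a pose out of reach is approached as far as the arm can. A call with a gripper value outside its range is refused whole. The fingers move at their own pace and stop on an object; the grip force is fixed at half the most. Time passes only in rows, so rows that repeat a pose let the fingers close. It gives the time, the measured TCP pose, the force, the opening and the grip force at its end, in the units of the state.
- sense(): the state, without advancing time (a new reading comes with each control period).
- capture(name): name is "scene" or "side" or "wrist"; returns a dict with "pixels" (480x640x3 uint8, blue, green, red), "fovy" (degrees; the focal length in pixels is half the picture's height over the tangent of half this angle, whatever the lens; pixels are square), "cx", "cy" (the principal point, pixels), "rvec" (rotation vector, rad) and "tvec" (3), from world to camera coordinates, as OpenCV has them. Camera axes: x right, y down, z forward; pixel columns grow to the right and rows downward; lengths in m; the calibration is good to about 2 mm. A picture is of the moment at which its call begins. There is no depth.
- finish_job(): hands the job in; it is judged then, once.
The state is a dict: "time_s": time; "joints": joint angles; "joint_velocities": joint speeds; "effort": joint torques, N m; "tcp_pos": TCP position; "ee_rot": TCP orientation; "wrist_force": force on the tool from outside, world axes, zero at the start; "moment": the same for the moment, N m; "gripper_width": opening from 0.0 (shut) to 1.0 (fully open); "gripper_force": force on a finger pad.
Only numpy, scipy, OpenCV 4.12 (cv2) and the standard library are available. Lean on these libraries where they do the work, as an engineer would, in place of code of your own. Each camera call takes 0.05 s, during which the arm holds its last target. There are 200 camera calls.

TASK

Each workpiece goes on to its next station: the stepped shaft has passed and goes from the dark granite plate into the rimmed grey metal tray, the angle bracket goes from the tray back onto the round steel bench block for rework, and the hexagon nut goes from the bench block onto the granite plate for measuring. A station takes only one piece at a time; the cork mat is free for putting one down meanwhile. Set every piece down upright in the middle of its station without dropping it, and leave the oil bottle and the try square where they are.

Things in the scene. Friction and masses are not known exactly. Their poses are not given: they have to be found in the camera images.
- shaft: Loose turned steel stepped shaft standing on its wide foot: foot 46 mm diameter and 14 mm high, then 30 mm diameter up to 50 mm, then 20 mm diameter up to its top at 75 mm. About 0.4 kg. Starts on the granite plate. Origin at the centre of its underside, z up along its axis.
- nut: Loose steel hexagon nut lying flat, 41 mm across flats, 47 mm across corners, 40 mm high, with a dark round bore of 24 mm seen on top. About 0.35 kg. Starts on the round bench block. Origin at the centre of its underside, z up; two of its flats face its own +x and -x, the others follow every 60 degrees.
- bracket: Loose aluminium angle bracket (L section) standing on its base: base 52 mm (x) by 60 mm (y) and 8 mm thick, with an upright web 8 mm thick and 60 mm long (y) along its -x edge, top at 55 mm. The web's mid-plane is at x = -22 mm in its own frame. About 0.12 kg. Starts in the tray, at any yaw. Origin at the centre of the base's underside (not under the web), z up.
- plate: Fixed dark granite plate, a square of 110 by 110 mm, flat top 25 mm above its underside. Origin at the centre of its underside, on the bench, z up; sides along x and y. Goal of the nut.
- block: Fixed bright steel bench block, a round disc of 110 mm diameter, flat top 20 mm above its underside. Origin at the centre of its underside, on the bench, z up. Goal of the bracket.
- tray: Fixed shallow grey metal tray, 130 mm (x) by 112 mm (y) outside, walls 3 mm thick with the rim 15 mm above the bench, inner floor 3 mm above the bench. Origin at the centre of its underside, on the bench, z up. Goal of the shaft.
- mat: Fixed brown cork mat, a square of 100 by 100 mm, 4 mm thick, empty at the start: the free spot. Origin at the centre of its underside, on the bench, z up.
- oil: Bystander: upright white oil bottle with a red cap, 40 mm diameter, 115 mm high, standing loose among the stations. Origin at the centre of its underside. Not to be disturbed.
- square: Bystander: loose steel try square lying flat beyond the stations, dark stock 100 by 18 mm and 14 mm high, bright blade 24 mm wide reaching out 128 mm to its +y. Origin at the centre of the stock's underside, x along the stock. Not to be disturbed.

How it is judged (in metres and radians):
At the end, for the whole second after the job is handed in: The stepped shaft stands in the tray, the angle bracket on the round bench block and the hexagon nut on the granite plate: each upright (within 0.1 rad), its centre within 15 mm of the station's centre, its underside on the station's surface (within 3 to 4 mm), and at rest (horizontal distance between shaft and tray below 0.015 m and z of shaft in the frame of tray between 0 and 0.007 m and angle between each of shaft, bracket, nut's own z axis and vertical below 0.1 rad and linear speed of each of shaft, bracket, nut below 0.02 m/s and angular speed of each of shaft, bracket, nut below 0.2 rad/s and horizontal distance between bracket and block below 0.015 m and z of bracket in the frame of block between 0.017 and 0.024 m and horizontal distance between nut and plate below 0.015 m and z of nut in the frame of plate between 0.022 and 0.029 m); the robot touches nothing.
It fails at once if the stepped shaft is dropped or thrown (moves faster than 0.7 m/s, a fall of 25 mm, while the fingers do not hold it) (linear speed of shaft above 0.7 m/s and contact force between shaft and the fingers below 0.05 N).
It fails at once if the angle bracket is dropped or thrown (moves faster than 0.7 m/s, a fall of 25 mm, while the fingers do not hold it) (linear speed of bracket above 0.7 m/s and contact force between bracket and the fingers below 0.05 N).
It fails at once if the hexagon nut is dropped or thrown (moves faster than 0.7 m/s, a fall of 25 mm, while the fingers do not hold it) (linear speed of nut above 0.7 m/s and contact force between nut and the fingers below 0.05 N).
It fails at once if the oil bottle or the try square is shifted by more than 30 mm or knocked over (distance of any of oil, square from where it was at the start of the episode above 0.03 m or angle between any of oil, square's own z axis and vertical above 0.5 rad).
It also fails if it takes over 141 s, if anything falls off the work surface, if the arm or the gripper's body presses on something with over 40 N, if the wrist force passes 120 N, or if a joint passes its speed limit or range.

## Working session

There is one attempt and no reset: what is moved stays moved. The work goes in short steps, Python scripts to look and compute and a tool call to move; the robot and the scene stay as the last step left them, time stands still between calls to the robot, and variables do not carry over. Pictures are saved under pics/ and viewed, at most 14 in all, crops included, and the job is handed in when it is done.

Besides the shell and the picture viewer there is one more tool, called after "Request:" as name(argument=value, ...), one argument or row to a line, values as JSON. arm_command: Moves the arm, as the interface text tells. Its arguments: {"type":"object","properties":{"deltas":{"type":"array"}},"required":["deltas"]}

```bash
mkdir -p pics; python3 - <<'E'
from station import *
import cv2
s=sense();print({k:s[k] for k in('time_s','tcp_pos','ee_rot','gripper_width')},tip_reach)
for n in('scene','side'):
    c=capture(n);cv2.imwrite(f'pics/{n}0.png',c['pixels']);print(n,c['fovy'],c['cx'],c['cy'],c['rvec'],c['tvec'])
E
```

```text
{'time_s': 0.0, 'tcp_pos': array([ 0.27150794, -0.56232643,  0.24048821]), 'ee_rot': array([[-9.00641781e-01, -4.34561188e-01, -9.78311650e-04],
       [-4.34562286e-01,  9.00639767e-01,  1.90510758e-03],
       [ 5.32205627e-05,  2.14095683e-03, -9.99997707e-01]]), 'gripper_width': 1.0059290035082187} 0.019
scene 50.56120579890146 319.4351849725621 238.52562514296528 [ 1.45480469  2.40293948 -0.65697275] [ 0.29096887 -0.46594151  1.34115239]
side 48.02217825936436 319.9072440166364 236.4845043477217 [ 0.01018298 -2.82160346  1.33963139] [0.62097621 0.03580235 1.02531172]
```

View pics/scene0.png

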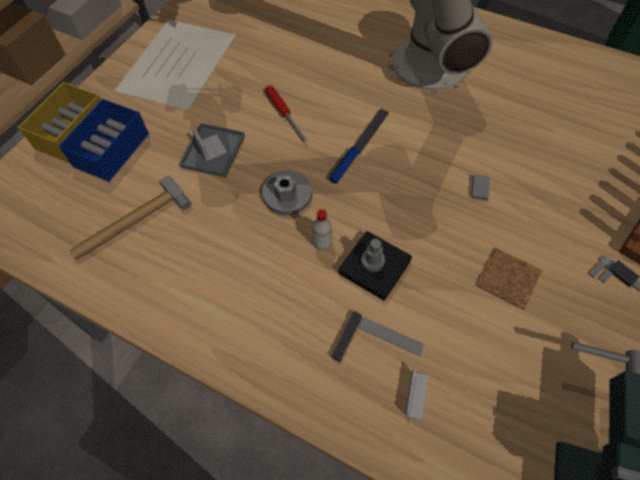

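View pics/side0.png

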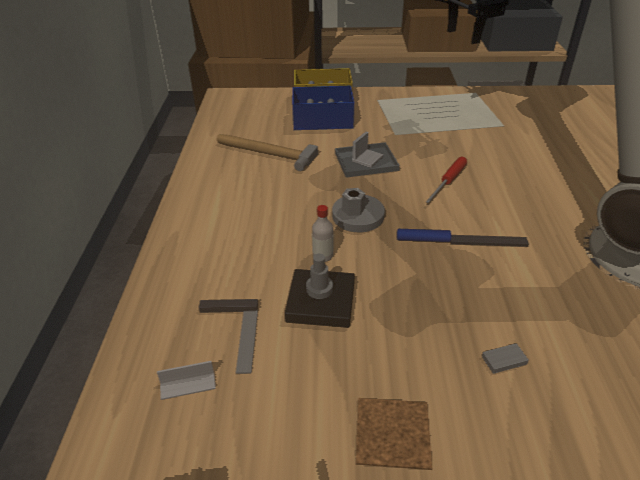

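The scene view shows the tray with the bracket (212,150), block with the nut (286,190), oil (322,230), plate with the shaft (375,265) and mat (509,277). The side view shows the same stations, with the oil bottle at (322,235) and mat at (394,432). I'll enlarge both.

```bash
cat >h.py <<'E'
import numpy as np,cv2
from station import *
def ray(c,uv,z):
    R=cv2.Rodrigues(np.array(c['rvec'],float))[0];t=np.array(c['tvec'],float)
    f=240/np.tan(np.radians(c['fovy']/2))
    d=R.T@np.array([(uv[0]-c['cx'])/f,(uv[1]-c['cy'])/f,1]);o=-R.T@t
    return (o+d*(z-o[2])/d[2])[:2]
def proj(c,P):
    f=240/np.tan(np.radians(c['fovy']/2));K=np.array([[f,0,c['cx']],[0,f,c['cy']],[0,0,1]])
    return cv2.projectPoints(np.array(P,float).reshape(-1,3),np.array(c['rvec'],float),np.array(c['tvec'],float),K,None)[0][:,0]
E
python3 - <<'E'
import cv2
a=cv2.imread('pics/scene0.png')[110:310,165:425];cv2.imwrite('pics/c1.png',cv2.resize(a,None,fx=3,fy=3,interpolation=2))
a=cv2.imread('pics/side0.png')[125:335,275:415];cv2.imwrite('pics/c2.png',cv2.resize(a,None,fx=2.85,fy=2.85,interpolation=2))
E
```

```text
(no output)
```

View pics/c1.png

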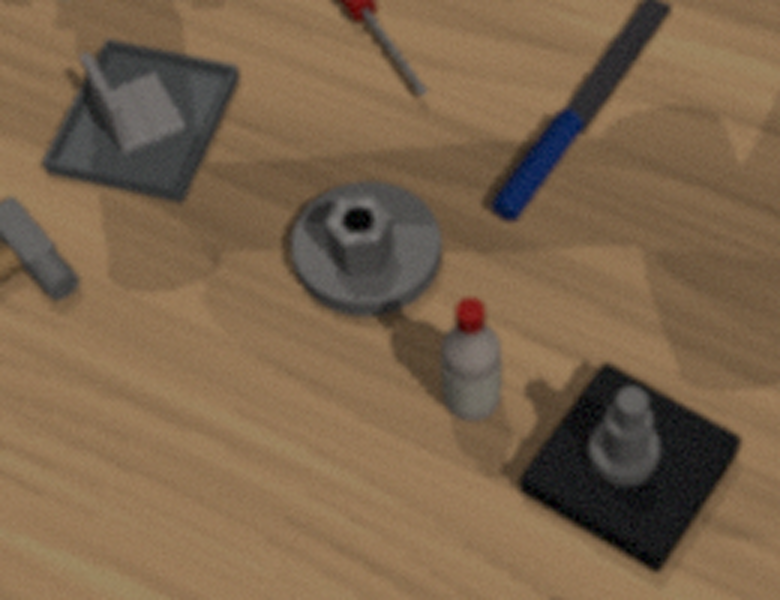

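View pics/c2.png

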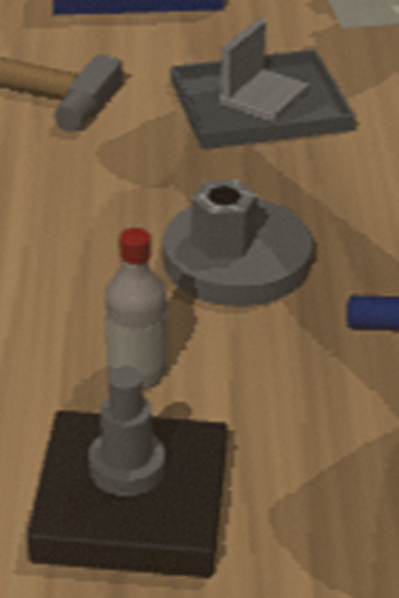

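```bash
python3 - <<'E'
from h import *
s=capture('scene');d=capture('side')
A=lambda u,v:((u+.5)/3-.5+165,(v+.5)/3-.5+110)
B=lambda u,v:((u+.5)/2.85-.5+275,(v+.5)/2.85-.5+125)
def S(n,pts,z,cam=s,m=A):
    q=np.array([ray(cam,m(*p) if m else p,z) for p in pts]);e=np.roll(q,-1,0)-q
    print(n,q.mean(0).round(4),q.round(3).tolist(), np.degrees(np.arctan2(e[:,1],e[:,0])).round(1),np.linalg.norm(e,axis=1).round(3))
D=lambda n,p,z:S(n,p,z,d,B)
S('tray',[(110,42),(238,68),(182,200),(45,165)],.015)
D('tray',[(171,68),(318,51),(356,125),(206,145)],.015)
S('block',[(367,243)],.02);D('block',[(239,240)],.02)
S('plate',[(608,366),(739,440),(657,560),(523,482)],.025)
D('plate',[(57,411),(228,425),(215,552),(33,540)],.025)
S('nut',[(358,219)],.06);D('nut',[(224,195)],.06)
S('shaft',[(633,393)],.1);D('shaft',[(126,376)],.1)
S('oil',[(471,302)],.115);D('oil',[(135,234)],.115)
S('brbase',[(155,73),(186,127),(125,152)],.011)
D('brbase',[(308,82),(275,116)],.011);D('web',[(222,62),(265,25)],.058)
S('mat',[(497,249),(541,264),(522,307),(477,288)],.004,s,None)
S('mat',[(358,400),(429,401),(432,467),(357,464)],.004,d,None)
E
```

```text
tray [ 0.5178 -0.3367] [[0.466, -0.405], [0.442, -0.298], [0.572, -0.266], [0.592, -0.378]] [ 102.5   13.8  -79.8 -168. ] [0.109 0.134 0.113 0.129]
tray [ 0.5135 -0.3349] [[0.59, -0.382], [0.461, -0.41], [0.44, -0.289], [0.563, -0.26]] [-167.7   99.8   13.3  -77.5] [0.132 0.123 0.126 0.125]
block [ 0.5454 -0.1212] [[0.545, -0.121]] [0.] [0.]
block [ 0.5422 -0.1245] [[0.542, -0.124]] [0.] [0.]
plate [0.6214 0.1257] [[0.562, 0.081], [0.574, 0.183], [0.68, 0.17], [0.669, 0.069]] [ 83.3  -7.  -95.8 173.7] [0.103 0.106 0.102 0.108]
plate [0.6165 0.125 ] [[0.665, 0.065], [0.558, 0.078], [0.569, 0.183], [0.674, 0.174]] [173.1  83.9  -5.  -94.4] [0.108 0.107 0.105 0.11 ]
nut [ 0.5538 -0.1205] [[0.554, -0.121]] [0.] [0.]
nut [ 0.5542 -0.1241] [[0.554, -0.124]] [0.] [0.]
shaft [0.6159 0.1175] [[0.616, 0.118]] [0.] [0.]
shaft [0.6198 0.1163] [[0.62, 0.116]] [0.] [0.]
oil [6.108e-01 2.000e-04] [[0.611, 0.0]] [0.] [0.]
oil [ 0.6157 -0.0017] [[0.616, -0.002]] [0.] [0.]
brbase [ 0.5112 -0.3314] [[0.474, -0.357], [0.509, -0.305], [0.551, -0.333]] [  56.1  -33.9 -162.9] [0.063 0.051 0.081]
brbase [ 0.4889 -0.3366] [[0.473, -0.364], [0.505, -0.309]] [  60.1 -119.9] [0.063 0.063]
web [ 0.5301 -0.3469] [[0.549, -0.316], [0.511, -0.378]] [-121.8   58.2] [0.072 0.072]
mat [0.5146 0.374 ] [[0.465, 0.333], [0.458, 0.423], [0.567, 0.416], [0.569, 0.325]] [ 94.7  -3.6 -89.  175.9] [0.09  0.109 0.091 0.104]
mat [0.5138 0.3725] [[0.561, 0.323], [0.459, 0.324], [0.469, 0.423], [0.567, 0.42]] [179.3  84.1  -2.  -93.1] [0.103 0.1   0.098 0.097]
```

```bash
cat >>h.py <<'E'
from scipy.spatial.transform import Rotation as Ro
def row(*goals):
    """goals: (x,y,z,ydir_deg) tool down; prints rows from the present pose"""
    s=sense();R0=np.array(s['ee_rot']);p0=np.array(s['tcp_pos'])
    y0=np.degrees(np.arctan2(R0[1,1],R0[0,1]))
    print('t',round(s['time_s'],2),'now',p0.round(4),'ydir',round(y0,1),'w',round(s['gripper_width'],3),'F',round(float(np.max(s['gripper_force'])),1),'j1,j6',np.round(np.array(s['joints'])[[0,5]],0))
    for x,y,z,a in goals:
        a=np.radians(a);Y=np.array([np.cos(a),np.sin(a),0]);Z=np.array([0,0,-1.]);X=np.cross(Y,Z)
        r=Ro.from_matrix(R0.T@np.c_[X,Y,Z]).as_rotvec();d=R0.T@(np.array([x,y,z])-p0)*100
        print([*map(float,r.round(3)),*map(float,d.round(2))])
def wrist(n):
    c=capture('wrist');cv2.imwrite(f'pics/{n}.png',c['pixels']);np.save(f'{n}.npy',{k:c[k] for k in('fovy','cx','cy','rvec','tvec')},allow_pickle=True)
def cam(n): return np.load(f'{n}.npy',allow_pickle=True).item()
E
python3 -c "
from h import *
row((.46,-.25,.30,140))"
```

```text
t 0.2 now [ 0.2716 -0.5625  0.2409] ydir 115.8 w 1.002 F 0.0 j1,j6 [-49. -15.]
[0.001, 0.0, -0.423, -30.55, 19.96, -5.89]
```

Request:
arm_command(
  deltas=[
    [0, 0, -0.42, -30.5, 20, -5.9, -1],
    [0, 0, -0.42, -30.5, 20, -5.9, -1],
    [0, 0, -0.42, -30.5, 20, -5.9, -1],
    [0, 0, -0.42, -30.5, 20, -5.9, -1],
    [0, 0, -0.42, -30.5, 20, -5.9, -1],
    [0, 0, -0.42, -30.5, 20, -5.9, -1],
    [0, 0, -0.42, -30.5, 20, -5.9, -1],
    [0, 0, -0.42, -30.5, 20, -5.9, -1],
  ],
)

```text
time_s: 0.87
tcp_pos: [0.4416, -0.2787, 0.2952]
ee_rot: [[-0.645, -0.764, 0.0], [-0.764, 0.645, 0.0], [-0.0, -0.0, -1.0]]
wrist_force: [0.5, -0.7, 0.1]
gripper_width: 0.998
gripper_force: 0.0
```

Request:
arm_command(
  deltas=[
    [0, 0, 0, 0, 0, 0, -1],
    [0, 0, 0, 0, 0, 0, -1],
    [0, 0, 0, 0, 0, 0, -1],
    [0, 0, 0, 0, 0, 0, -1],
  ],
)

```text
time_s: 1.2
tcp_pos: [0.4404, -0.2813, 0.2943]
ee_rot: [[-0.646, -0.763, -0.001], [-0.763, 0.646, 0.0], [0.0, 0.001, -1.0]]
wrist_force: [-0.1, 0.2, 0.2]
gripper_width: 1.005
gripper_force: 0.0
```

```bash
python3 -c "
from h import *
wrist('w1');row((.46,-.25,.30,140),(.60,.10,.30,175))"
```

```text
t 1.25 now [ 0.4403 -0.2816  0.2943] ydir 139.7 w 1.0 F 0.0 j1,j6 [-15. -25.]
[0.001, -0.0, -0.005, -3.68, 0.54, -0.57]
[0.001, -0.0, -0.616, -39.44, 12.48, -0.57]
```

View pics/w1.png

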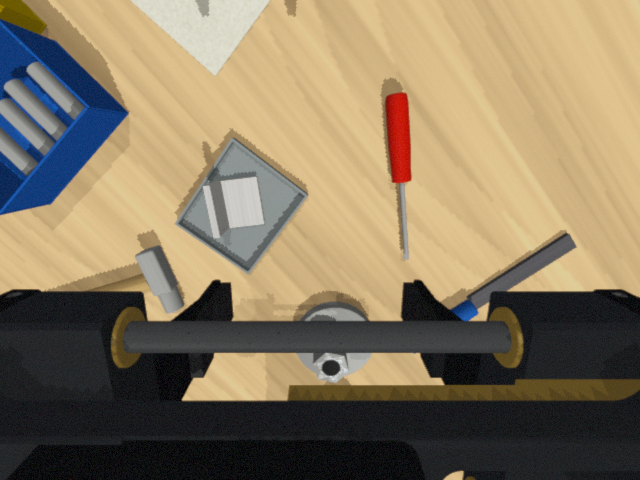

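The wrist view shows the tray corners at (234,138), (307,192), (249,272) and (178,222). The bracket's web top runs from (208,186) to (216,237), its far base edge from (257,177) to (264,226), and the nut bore is at (331,368). I'm measuring these and going to the plate.

```bash
python3 -c "
from h import *
c=cam('w1')
S=lambda n,p,z:print(n,np.mean([ray(c,q,z) for q in p],0).round(4),np.round([ray(c,q,z) for q in p],3).tolist())
S('tray',[(234,138),(307,192),(249,272),(178,222)],.015)
S('base',[(257,177),(264,226)],.011)
S('web',[(208,186),(216,237)],.058)
S('nut',[(331,368)],.06)
"
```

```text
tray [ 0.5084 -0.3416] [[0.458, -0.407], [0.434, -0.305], [0.56, -0.275], [0.581, -0.38]]
base [ 0.4866 -0.332 ] [[0.469, -0.357], [0.504, -0.307]]
web [ 0.5247 -0.3594] [[0.508, -0.383], [0.542, -0.336]]
nut [ 0.5514 -0.1199] [[0.551, -0.12]]
```

Request:
arm_command(
  deltas=[
    [0, 0, -0.62, -39.5, 12.5, -0.5, -1],
    [0, 0, -0.62, -39.5, 12.5, -0.5, -1],
    [0, 0, -0.62, -39.5, 12.5, -0.5, -1],
    [0, 0, -0.62, -39.5, 12.5, -0.5, -1],
    [0, 0, -0.62, -39.5, 12.5, -0.5, -1],
    [0, 0, -0.62, -39.5, 12.5, -0.5, -1],
    [0, 0, -0.62, -39.5, 12.5, -0.5, -1],
    [0, 0, -0.62, -39.5, 12.5, -0.5, -1],
  ],
)

```text
time_s: 1.92
tcp_pos: [0.5696, 0.0274, 0.2987]
ee_rot: [[-0.083, -0.997, -0.0], [-0.997, 0.083, -0.0], [0.0, 0.0, -1.0]]
wrist_force: [1.1, 0.3, 0.5]
gripper_width: 0.997
gripper_force: 0.0
```

```bash
python3 -c "
from h import *
wrist('w2');row((.618,.117,.30,175))"
```

```text
t 1.97 now [0.5727 0.0329 0.2978] ydir 175.5 w 1.0 F 0.0 j1,j6 [ 19. -24.]
[-0.002, 0.002, 0.009, -8.74, -3.85, -0.2]
```

View pics/w2.png

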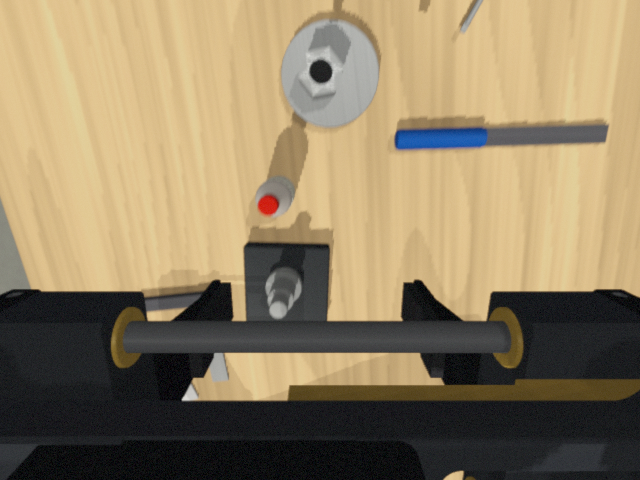

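The wrist view shows the shaft top at (278,310), oil cap at (268,205), block centred at (330,73) and nut bore at (321,71).

```bash
python3 -c "
from h import *
c=cam('w2')
for n,p,z in [('shaft',(278,308),.1),('oil',(268,205),.115),('block',(330,73),.02),('nut',(321,71),.06),('plate -y corners',(247,243),.025),('',(329,245),.025)]: print(n,ray(c,p,z).round(4))
row((.617,.117,.30,175),(.617,.117,.15,175))"
```

```text
shaft [0.618  0.1179]
oil [0.6127 0.0026]
block [ 0.5407 -0.1234]
nut [ 0.5516 -0.1188]
plate -y corners [0.6587 0.0622]
 [0.5565 0.0734]
t 1.97 now [0.5727 0.0329 0.2978] ydir 175.5 w 1.0 F 0.0 j1,j6 [ 19. -24.]
[-0.002, 0.002, 0.009, -8.73, -3.75, -0.2]
[-0.002, 0.002, 0.009, -8.71, -3.73, 14.8]
```

Request:
arm_command(
  deltas=[
    [0, 0, 0, -8.7, -3.8, 0, -1],
    [0, 0, 0, -8.7, -3.8, 0, -1],
    [0, 0, 0, -8.7, -3.8, 0, -1],
    [0, 0, 0, -8.7, -3.8, 14, -1],
    [0, 0, 0, -8.7, -3.8, 14, -1],
    [0, 0, 0, -8.7, -3.8, 14, -1],
    [0, 0, 0, -8.7, -3.8, 14, -1],
    [0, 0, 0, -8.7, -3.8, 14, -1],
  ],
)

```text
time_s: 2.63
tcp_pos: [0.6111, 0.1079, 0.1528]
ee_rot: [[-0.084, -0.996, -0.011], [-0.996, 0.084, -0.004], [0.005, 0.011, -1.0]]
wrist_force: [0.1, -0.3, -0.7]
gripper_width: 1.0
gripper_force: 0.0
```

```bash
python3 -c "
from h import *
row((.618,.1175,.066,175))"
```

```text
t 2.63 now [0.6111 0.1079 0.1528] ydir 175.2 w 1.0 F 0.0 j1,j6 [ 25. -30.]
[0.011, -0.005, 0.003, -1.05, -0.7, 8.67]
```

Request:
arm_command(
  deltas=[
    [0, 0, 0, -1.0, -0.7, 0, -1],
    [0, 0, 0, -1.0, -0.7, 2, -1],
    [0, 0, 0, -1.0, -0.7, 4, -1],
    [0, 0, 0, -1.0, -0.7, 6, -1],
    [0, 0, 0, -1.0, -0.7, 8, -1],
    [0, 0, 0, -1.0, -0.7, 8.6, -1],
    [0, 0, 0, -1.0, -0.7, 8.6, -1],
    [0, 0, 0, -1.0, -0.7, 8.6, -1],
  ],
)

```text
time_s: 3.3
tcp_pos: [0.6236, 0.1203, 0.0746]
ee_rot: [[-0.081, -0.997, 0.003], [-0.997, 0.081, 0.001], [-0.001, -0.003, -1.0]]
wrist_force: [-0.5, 0.5, 0.5]
gripper_width: 1.006
gripper_force: 0.0
```

```bash
python3 -c "
from h import *
row((.618,.1175,.066,175))"
```

```text
t 3.3 now [0.6236 0.1203 0.0746] ydir 175.4 w 1.006 F 0.0 j1,j6 [ 26. -30.]
[-0.003, 0.001, 0.006, 0.33, 0.54, 0.86]
```

Request:
arm_command(
  deltas=[
    [0, 0, 0, 0, 0, 0, -1],
    [0, 0, 0, 0, 0, 0, -1],
    [0, 0, 0, 0, 0, 0, -1],
    [0, 0, 0, 0, 0, 0, -1],
  ],
)

```text
time_s: 3.63
tcp_pos: [0.6223, 0.1203, 0.0738]
ee_rot: [[-0.081, -0.997, 0.002], [-0.997, 0.081, 0.001], [-0.001, -0.002, -1.0]]
wrist_force: [-1.3, -0.3, 0.4]
gripper_width: 1.002
gripper_force: 0.0
```

```bash
python3 -c "
from h import *
row((.618,.1175,.066,175))"
```

```text
t 3.63 now [0.6223 0.1203 0.0738] ydir 175.4 w 1.002 F 0.0 j1,j6 [ 26. -30.]
[-0.002, 0.001, 0.006, 0.31, 0.41, 0.78]
```

Request:
arm_command(
  deltas=[
    [0, 0, 0, 0.3, 0.4, 0.4, -1],
    [0, 0, 0, 0.3, 0.4, 0.8, -1],
    [0, 0, 0, 0.3, 0.4, 0.8, -1],
    [0, 0, 0, 0.3, 0.4, 0.8, 1],
    [0, 0, 0, 0.3, 0.4, 0.8, 1],
    [0, 0, 0, 0.3, 0.4, 0.8, 1],
    [0, 0, 0, 0.3, 0.4, 0.8, 1],
    [0, 0, 0, 0.3, 0.4, 0.8, 1],
  ],
)

```text
time_s: 4.3
tcp_pos: [0.6178, 0.1175, 0.0649]
ee_rot: [[-0.081, -0.997, 0.0], [-0.997, 0.081, 0.0], [-0.0, -0.0, -1.0]]
wrist_force: [-0.7, 0.6, 0.1]
gripper_width: 0.706
gripper_force: 0.0
```

Request:
arm_command(
  deltas=[
    [0, 0, 0, 0, 0, 0, 1],
    [0, 0, 0, 0, 0, 0, 1],
    [0, 0, 0, 0, 0, 0, 1],
    [0, 0, 0, 0, 0, 0, 1],
    [0, 0, 0, 0, 0, 0, 1],
  ],
)

```text
time_s: 4.72
tcp_pos: [0.6181, 0.1175, 0.0649]
ee_rot: [[-0.081, -0.997, 0.001], [-0.997, 0.081, 0.0], [-0.0, -0.001, -1.0]]
wrist_force: [0.7, -0.6, 0.1]
gripper_width: 0.343
gripper_force: 30.0
```

```bash
python3 -c "
from h import *
row((.618,.1175,.13,175),(.514,.373,.14,175))"
```

```text
t 4.72 now [0.6181 0.1175 0.0649] ydir 175.4 w 0.343 F 30.0 j1,j6 [ 25. -30.]
[-0.001, 0.0, 0.006, 0.0, 0.0, -6.51]
[-0.001, 0.0, 0.006, -24.63, 12.43, -7.51]
```

Request:
arm_command(
  deltas=[
    [0, 0, 0, 0, 0, -3, 1],
    [0, 0, 0, 0, 0, -6, 1],
    [0, 0, 0, -24.6, 12.4, -7, 1],
    [0, 0, 0, -24.6, 12.4, -7, 1],
    [0, 0, 0, -24.6, 12.4, -7, 1],
    [0, 0, 0, -24.6, 12.4, -7, 1],
    [0, 0, 0, -24.6, 12.4, -7, 1],
    [0, 0, 0, -24.6, 12.4, -7, 1],
  ],
)

```text
time_s: 5.38
tcp_pos: [0.5216, 0.3498, 0.1326]
ee_rot: [[-0.082, -0.997, -0.003], [-0.997, 0.082, -0.002], [0.002, 0.003, -1.0]]
wrist_force: [0.4, 0.9, -4.9]
gripper_width: 0.338
gripper_force: 30.0
```

Request:
arm_command(
  deltas=[
    [0, 0, 0, 0, 0, 0, 1],
    [0, 0, 0, 0, 0, 0, 1],
    [0, 0, 0, 0, 0, 0, 1],
  ],
)

```text
time_s: 5.63
tcp_pos: [0.5225, 0.3484, 0.1325]
ee_rot: [[-0.08, -0.997, -0.003], [-0.997, 0.08, -0.002], [0.002, 0.002, -1.0]]
wrist_force: [-0.3, -0.2, -4.5]
gripper_width: 0.335
gripper_force: 30.0
```

```bash
python3 -c "
from h import *
row((.514,.373,.055,175.4),(.514,.373,.0445,175.4))"
```

```text
t 5.63 now [0.5225 0.3484 0.1325] ydir 175.4 w 0.335 F 30.0 j1,j6 [ 48. -53.]
[0.002, -0.002, -0.0, -2.4, 1.03, 7.74]
[0.002, -0.002, -0.0, -2.4, 1.02, 8.79]
```

Request:
arm_command(
  deltas=[
    [0, 0, 0, -2.4, 1, 0, 1],
    [0, 0, 0, -2.4, 1, 3, 1],
    [0, 0, 0, -2.4, 1, 5, 1],
    [0, 0, 0, -2.4, 1, 7, 1],
    [0, 0, 0, -2.4, 1, 7.7, 1],
    [0, 0, 0, -2.4, 1, 7.7, 1],
    [0, 0, 0, -2.4, 1, 7.7, 1],
    [0, 0, 0, -2.4, 1, 7.7, 1],
  ],
)

```text
time_s: 6.3
tcp_pos: [0.5168, 0.3738, 0.0583]
ee_rot: [[-0.081, -0.997, 0.002], [-0.997, 0.081, 0.002], [-0.002, -0.002, -1.0]]
wrist_force: [0.0, 0.5, -4.1]
gripper_width: 0.336
gripper_force: 30.0
```

```bash
python3 -c "
from h import *
row((.514,.373,.0445,175.4))"
```

```text
t 6.3 now [0.5168 0.3738 0.0583] ydir 175.3 w 0.336 F 30.0 j1,j6 [ 50. -55.]
[-0.002, 0.002, -0.001, 0.1, 0.28, 1.38]
```

Request:
arm_command(
  deltas=[
    [0, 0, 0, 0, 0, 0.4, 1],
    [0, 0, 0, 0, 0, 0.8, 1],
    [0, 0, 0, 0, 0, 1.1, 1],
    [0, 0, 0, 0, 0, 1.3, 1],
    [0, 0, 0, 0, 0, 1.3, 1],
    [0, 0, 0, 0, 0, 1.3, 1],
    [0, 0, 0, 0, 0, 1.3, 1],
  ],
)

```text
time_s: 6.88
tcp_pos: [0.5156, 0.3736, 0.0439]
ee_rot: [[-0.081, -0.997, 0.0], [-0.997, 0.081, 0.0], [-0.0, -0.0, -1.0]]
wrist_force: [0.6, 0.3, -2.4]
gripper_width: 0.338
gripper_force: 30.0
```

Request:
arm_command(
  deltas=[
    [0, 0, 0, 0, 0, 0, 0.2],
    [0, 0, 0, 0, 0, 0, -0.2],
    [0, 0, 0, 0, 0, 0, -1],
    [0, 0, 0, 0, 0, 0, -1],
    [0, 0, 0, 0, 0, 0, -1],
    [0, 0, 0, 0, 0, 0, -1],
    [0, 0, 0, 0, 0, 0, -1],
    [0, 0, 0, 0, 0, 0, -1],
  ],
)

```text
time_s: 7.55
tcp_pos: [0.5157, 0.3736, 0.0439]
ee_rot: [[-0.081, -0.997, 0.0], [-0.997, 0.081, 0.0], [-0.0, -0.0, -1.0]]
wrist_force: [-0.1, 0.9, 0.2]
gripper_width: 0.846
gripper_force: 0.0
```

Request:
arm_command(
  deltas=[
    [0, 0, 0, 0, 0, -2, -1],
    [0, 0, 0, 0, 0, -6, -1],
    [0, 0, 0, 0, 0, -10, -1],
    [0, 0, 0, 0, 0, -14, -1],
    [0, 0, 0, 0, 0, -18, -1],
    [0, 0, 0, 0, 0, -22, -1],
    [0, 0, 0, 0, 0, -25, -1],
    [0, 0, 0, 0, 0, -25, -1],
  ],
)

```text
time_s: 8.22
tcp_pos: [0.5181, 0.3752, 0.3029]
ee_rot: [[-0.08, -0.997, 0.012], [-0.997, 0.08, 0.01], [-0.011, -0.011, -1.0]]
wrist_force: [0.0, 1.1, 1.2]
gripper_width: 1.0
gripper_force: 0.0
```

```bash
python3 -c "
from h import *
row((.555,.0,.28,150),(.555,-.05,.28,150))"
```

```text
t 8.22 now [0.5181 0.3752 0.3029] ydir 175.4 w 1.0 F 0.0 j1,j6 [ 50. -55.]
[-0.009, 0.013, 0.443, 37.12, -6.66, 1.97]
[-0.009, 0.013, 0.443, 42.11, -7.06, 1.92]
```

Request:
arm_command(
  deltas=[
    [0, 0, 0, 32, -6, 2, -1],
    [0, 0, 0, 32, -6, 2, -1],
    [0, 0, 0, 32, -6, 2, -1],
    [0, 0, 0, 32, -6, 2, -1],
    [0, 0, 0, 32, -6, 2, -1],
    [0, 0, 0, 32, -6, 2, -1],
    [0, 0, 0, 32, -6, 2, -1],
    [0, 0, 0, 32, -6, 2, -1],
  ],
)

```text
time_s: 8.88
tcp_pos: [0.549, 0.0472, 0.2736]
ee_rot: [[-0.082, -0.997, -0.0], [-0.997, 0.082, -0.0], [0.0, 0.0, -1.0]]
wrist_force: [1.2, 0.2, 0.4]
gripper_width: 1.001
gripper_force: 0.0
```

Request:
arm_command(
  deltas=[
    [0, 0, 0, 5, 0, 3, -1],
    [0, 0, 0, 5, 0, 3, -1],
    [0, 0, 0, 5, 0, 3, -1],
    [0, 0, 0, 5, 0, 3, -1],
    [0, 0, 0, 5, 0, 3, -1],
  ],
)

```text
time_s: 9.3
tcp_pos: [0.546, 0.0004, 0.2444]
ee_rot: [[-0.08, -0.997, 0.001], [-0.997, 0.08, 0.0], [-0.0, -0.001, -1.0]]
wrist_force: [-0.1, -0.1, 0.2]
gripper_width: 1.001
gripper_force: 0.0
```

```bash
python3 -c "
from h import *
wrist('w3');row((.5525,-.12,.2,175))
c=cam('w3');u,v=proj(c,[.5515,-.12,.06])[0];print(u,v)
im=cv2.imread('pics/w3.png');u=int(min(max(u,80),560));v=int(min(max(v,60),420))
cv2.imwrite('pics/c3.png',cv2.resize(im[v-60:v+60,u-80:u+80],None,fx=5,fy=5,interpolation=2));print(u-80,v-60)"
```

```text
t 9.35 now [0.5461 0.0008 0.2446] ydir 175.4 w 0.999 F 0.0 j1,j6 [ 17. -22.]
[-0.002, 0.0, 0.007, 12.0, -1.59, 4.46]
298.0926421378082 92.9327600444511
218 32
```

View pics/c3.png

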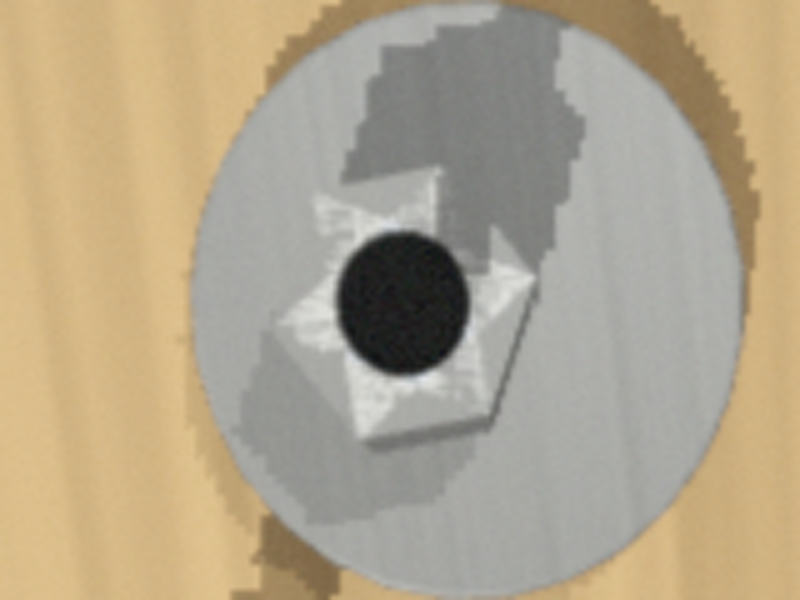

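The crop shows the nut's top corners at (315,195), (437,170), (537,280), (490,420), (360,442) and (275,320). The bore is at (403,303) and the block's disc is centred at about (467,300).

```bash
python3 -c "
from h import *
c=cam('w3');C=lambda p:((p[0]+.5)/5-.5+218,(p[1]+.5)/5-.5+32)
q=np.array([ray(c,C(p),.06) for p in [(315,195),(437,170),(537,280),(490,420),(360,442),(275,320)]])
e=np.roll(q,-1,0)-q;print('nut',q.mean(0),ray(c,C((403,303)),.06),np.linalg.norm(e,axis=1).round(4),(np.degrees(np.arctan2(e[:,1],e[:,0]))%60).round(1))
E=[ray(c,C(p),.02) for p in [(191,290),(742,300),(467,597),(460,3)]]
print('block',cv2.minEnclosingCircle(np.float32(E)))
"
```

```text
nut [ 0.55149728 -0.12009543] [ 0.55135001 -0.12058101] [0.0214 0.0245 0.0243 0.0235 0.0248 0.0213] [ 5.9 10.2  5.7  4.4  1.   4.5]
block ((0.5406519770622253, -0.12349224090576172), 0.054166145622730255)
```

Request:
arm_command(
  deltas=[
    [0, 0, 0.35, 12, -1.6, 0, -1],
    [0, 0, 0.35, 12, -1.6, 0, -1],
    [0, 0, 0.35, 12, -1.6, 0, -1],
    [0, 0, 0.35, 12, -1.6, 6, -1],
    [0, 0, 0.35, 12, -1.6, 13, -1],
    [0, 0, 0.35, 12, -1.6, 13, -1],
    [0, 0, 0.35, 12, -1.6, 13, -1],
    [0, 0, 0.35, 12, -1.6, 13, -1],
  ],
)

```text
time_s: 10.02
tcp_pos: [0.5509, -0.1202, 0.1122]
ee_rot: [[-0.416, -0.909, -0.005], [-0.909, 0.416, -0.001], [0.003, 0.004, -1.0]]
wrist_force: [0.1, -0.3, 0.3]
gripper_width: 0.999
gripper_force: 0.0
```

Request:
arm_command(
  deltas=[
    [0, 0, 0, 0, 0, 0, -1],
    [0, 0, 0, 0, 0, 0, -1],
    [0, 0, 0, 0, 0, 0, -1],
  ],
)

```text
time_s: 10.27
tcp_pos: [0.5538, -0.1205, 0.1169]
ee_rot: [[-0.417, -0.909, 0.006], [-0.909, 0.417, -0.0], [-0.002, -0.005, -1.0]]
wrist_force: [0.9, -0.7, -0.4]
gripper_width: 0.999
gripper_force: 0.0
```

```bash
python3 -c "
from h import *
row((.5514,-.1204,.043,155.3))"
```

```text
t 10.27 now [ 0.5538 -0.1205  0.1169] ydir 155.4 w 0.999 F 0.0 j1,j6 [  4. -29.]
[-0.005, 0.002, 0.001, 0.11, 0.26, 7.38]
```

Request:
arm_command(
  deltas=[
    [0, 0, 0, 0.1, 0.2, 2, -1],
    [0, 0, 0, 0.1, 0.2, 4, -1],
    [0, 0, 0, 0.1, 0.2, 5.5, -1],
    [0, 0, 0, 0.1, 0.2, 6.5, -1],
    [0, 0, 0, 0.1, 0.2, 6.8, -1],
    [0, 0, 0, 0.1, 0.2, 7, -1],
    [0, 0, 0, 0.1, 0.2, 7, -1],
    [0, 0, 0, 0.1, 0.2, 7, -1],
  ],
)

```text
time_s: 10.93
tcp_pos: [0.5504, -0.121, 0.045]
ee_rot: [[-0.418, -0.909, 0.002], [-0.909, 0.418, -0.0], [-0.001, -0.002, -1.0]]
wrist_force: [0.6, -0.9, -0.1]
gripper_width: 1.005
gripper_force: 0.0
```

Request:
arm_command(
  deltas=[
    [0, 0, 0, 0, 0, 0, 1],
    [0, 0, 0, 0, 0, 0, 1],
    [0, 0, 0, 0, 0, 0, 1],
    [0, 0, 0, 0, 0, 0, 1],
    [0, 0, 0, 0, 0, 0, 1],
    [0, 0, 0, 0, 0, 0, 1],
    [0, 0, 0, 0, 0, 0, 1],
    [0, 0, 0, 0, 0, 0, 1],
  ],
)

```text
time_s: 11.6
tcp_pos: [0.55, -0.1211, 0.0439]
ee_rot: [[-0.418, -0.909, 0.001], [-0.909, 0.418, -0.0], [-0.0, -0.001, -1.0]]
wrist_force: [2.4, -0.1, -0.8]
gripper_width: 0.474
gripper_force: 0.7
```

```bash
python3 -c "
from h import *
row((.5514,-.1204,.2,155.3),(.619,.125,.2,165))"
```

```text
t 11.6 now [ 0.55   -0.1211  0.0439] ydir 155.3 w 0.474 F 0.7 j1,j6 [  4. -29.]
[-0.001, 0.0, 0.0, -0.13, -0.12, -15.61]
[-0.001, 0.0, -0.169, -25.25, 3.99, -15.6]
```

Request:
arm_command(
  deltas=[
    [0, 0, 0, 0, 0, 0, 1],
    [0, 0, 0, 0, 0, 0, 1],
    [0, 0, 0, 0, 0, -1, 1],
    [0, 0, 0, 0, 0, -4, 1],
    [0, 0, 0, 0, 0, -8, 1],
    [0, 0, 0, 0, 0, -12, 1],
    [0, 0, 0, 0, 0, -15.6, 1],
    [0, 0, 0, 0, 0, -15.6, 1],
  ],
)

```text
time_s: 12.27
tcp_pos: [0.5532, -0.1215, 0.2087]
ee_rot: [[-0.416, -0.909, 0.015], [-0.909, 0.416, -0.002], [-0.005, -0.014, -1.0]]
wrist_force: [1.8, -0.1, -2.1]
gripper_width: 0.467
gripper_force: 30.0
```

Request:
arm_command(
  deltas=[
    [0, 0, -0.17, -25.2, 4, 0, 1],
    [0, 0, -0.17, -25.2, 4, 0, 1],
    [0, 0, -0.17, -25.2, 4, 0, 1],
    [0, 0, -0.17, -25.2, 4, 0, 1],
    [0, 0, -0.17, -25.2, 4, 0, 1],
    [0, 0, -0.17, -25.2, 4, 0, 1],
    [0, 0, -0.17, -25.2, 4, 0, 1],
    [0, 0, -0.17, -25.2, 4, 0, 1],
  ],
)

```text
time_s: 12.93
tcp_pos: [0.6176, 0.1273, 0.1981]
ee_rot: [[-0.255, -0.967, -0.003], [-0.967, 0.255, -0.0], [0.001, 0.003, -1.0]]
wrist_force: [-0.9, -1.1, -3.0]
gripper_width: 0.47
gripper_force: 30.0
```

Request:
arm_command(
  deltas=[
    [0, 0, 0, 0, 0, 0, 1],
    [0, 0, 0, 0, 0, 0, 1],
    [0, 0, 0, 0, 0, 0, 1],
  ],
)

```text
time_s: 13.18
tcp_pos: [0.6178, 0.1231, 0.1997]
ee_rot: [[-0.26, -0.966, -0.001], [-0.966, 0.26, -0.0], [0.001, 0.001, -1.0]]
wrist_force: [0.7, -0.1, -4.7]
gripper_width: 0.47
gripper_force: 30.0
```

```bash
python3 -c "
from h import *
row((.619,.125,.06,165),(.619,.125,.049,165))"
```

```text
t 13.18 now [0.6178 0.1231 0.1997] ydir 164.9 w 0.47 F 30.0 j1,j6 [ 26. -41.]
[0.001, -0.001, -0.001, -0.23, -0.09, 13.97]
[0.001, -0.001, -0.001, -0.23, -0.09, 15.07]
```

Request:
arm_command(
  deltas=[
    [0, 0, 0, -0.2, 0, 4, 1],
    [0, 0, 0, -0.2, 0, 7, 1],
    [0, 0, 0, -0.2, 0, 10, 1],
    [0, 0, 0, -0.2, 0, 12, 1],
    [0, 0, 0, -0.2, 0, 13.5, 1],
    [0, 0, 0, -0.2, 0, 13.7, 1],
    [0, 0, 0, -0.2, 0, 13.7, 1],
    [0, 0, 0, -0.2, 0, 13.7, 1],
  ],
)

```text
time_s: 13.85
tcp_pos: [0.6199, 0.1261, 0.0642]
ee_rot: [[-0.259, -0.966, 0.002], [-0.966, 0.259, 0.0], [-0.001, -0.002, -1.0]]
wrist_force: [1.0, 0.5, -3.4]
gripper_width: 0.471
gripper_force: 30.0
```

Request:
arm_command(
  deltas=[
    [0, 0, 0, 0, 0, 0, 1],
    [0, 0, 0, 0, 0, 0, 1],
  ],
)

```text
time_s: 14.02
tcp_pos: [0.6199, 0.1267, 0.0646]
ee_rot: [[-0.258, -0.966, 0.003], [-0.966, 0.258, 0.001], [-0.002, -0.002, -1.0]]
wrist_force: [1.0, -0.3, -3.7]
gripper_width: 0.468
gripper_force: 30.0
```

```bash
python3 -c "
from h import *
row((.618,.1245,.049,165))"
```

```text
t 14.02 now [0.6199 0.1267 0.0646] ydir 165.0 w 0.468 F 30.0 j1,j6 [ 26. -41.]
[-0.002, 0.002, 0.001, 0.27, 0.13, 1.56]
```

Request:
arm_command(
  deltas=[
    [0, 0, 0, 0.2, 0.1, 0.4, 1],
    [0, 0, 0, 0.2, 0.1, 0.8, 1],
    [0, 0, 0, 0.2, 0.1, 1.2, 1],
    [0, 0, 0, 0.2, 0.1, 1.4, 1],
    [0, 0, 0, 0.2, 0.1, 1.5, 1],
    [0, 0, 0, 0.2, 0.1, 1.5, 1],
    [0, 0, 0, 0.2, 0.1, 1.5, 1],
  ],
)

```text
time_s: 14.6
tcp_pos: [0.6172, 0.1248, 0.0489]
ee_rot: [[-0.257, -0.966, -0.001], [-0.966, 0.257, -0.001], [0.001, 0.0, -1.0]]
wrist_force: [-4.5, -0.5, 5.3]
gripper_width: 0.466
gripper_force: 30.0
```

Request:
arm_command(
  deltas=[
    [0, 0, 0, 0, 0, 0, 0],
    [0, 0, 0, 0, 0, 0, -0.3],
    [0, 0, 0, 0, 0, 0, -1],
    [0, 0, 0, 0, 0, 0, -1],
    [0, 0, 0, 0, 0, 0, -1],
    [0, 0, 0, 0, 0, 0, -1],
    [0, 0, 0, 0, 0, 0, -1],
    [0, 0, 0, 0, 0, 0, -1],
  ],
)

```text
time_s: 15.27
tcp_pos: [0.6175, 0.1249, 0.0478]
ee_rot: [[-0.258, -0.966, 0.0], [-0.966, 0.258, -0.0], [-0.0, -0.0, -1.0]]
wrist_force: [0.4, 0.4, -0.0]
gripper_width: 0.934
gripper_force: 0.0
```

Request:
arm_command(
  deltas=[
    [0, 0, 0, 0, 0, -2, -1],
    [0, 0, 0, 0, 0, -5, -1],
    [0, 0, 0, 0, 0, -9, -1],
    [0, 0, 0, 0, 0, -13, -1],
    [0, 0, 0, 0, 0, -17, -1],
    [0, 0, 0, 0, 0, -19, -1],
    [0, 0, 0, 0, 0, -19, -1],
    [0, 0, 0, 0, 0, -19, -1],
  ],
)

```text
time_s: 15.93
tcp_pos: [0.6178, 0.1252, 0.2395]
ee_rot: [[-0.258, -0.966, 0.003], [-0.966, 0.258, 0.002], [-0.003, -0.002, -1.0]]
wrist_force: [-0.5, 0.3, -1.2]
gripper_width: 1.003
gripper_force: 0.0
```

```bash
python3 -c "
from h import *
row((.56,-.18,.24,145))"
```

```text
t 15.93 now [0.6178 0.1252 0.2395] ydir 165.0 w 1.003 F 0.0 j1,j6 [ 26. -41.]
[-0.002, 0.003, 0.35, 30.97, -2.3, -0.13]
```

Request:
arm_command(
  deltas=[
    [0, 0, 0.33, 31, -2, 0, -1],
    [0, 0, 0.33, 31, -2, 0, -1],
    [0, 0, 0.33, 31, -2, 0, -1],
    [0, 0, 0.33, 31, -2, 0, -1],
    [0, 0, 0.33, 31, -2, 0, -1],
    [0, 0, 0.33, 31, -2, 0, -1],
    [0, 0, 0.33, 31, -2, 0, -1],
    [0, 0, 0.33, 31, -2, 0, -1],
  ],
)

```text
time_s: 16.6
tcp_pos: [0.5543, -0.1833, 0.2356]
ee_rot: [[-0.56, -0.828, -0.005], [-0.828, 0.56, 0.0], [0.002, 0.004, -1.0]]
wrist_force: [-0.2, 0.4, 0.2]
gripper_width: 0.999
gripper_force: 0.0
```

Request:
arm_command(
  deltas=[
    [0, 0, 0, 0, 0, 0, -1],
    [0, 0, 0, 0, 0, 0, -1],
    [0, 0, 0, 0, 0, 0, -1],
    [0, 0, 0, 0, 0, 0, -1],
  ],
)

```text
time_s: 16.93
tcp_pos: [0.5568, -0.1786, 0.237]
ee_rot: [[-0.556, -0.831, -0.001], [-0.831, 0.556, 0.0], [0.001, 0.001, -1.0]]
wrist_force: [0.1, 0.2, -0.3]
gripper_width: 0.997
gripper_force: 0.0
```

```bash
python3 -c "
from h import *
wrist('w4');row((.526,-.354,.14,146))
c=cam('w4');u,v=proj(c,[.51,-.337,.03])[0]
im=cv2.imread('pics/w4.png');u=int(min(max(u,107),533));v=int(min(max(v,80),400))
cv2.imwrite('pics/c4.png',cv2.resize(im[v-80:v+80,u-106:u+106],None,fx=3.7,fy=3.7,interpolation=2));print(u-106,v-80)"
```

```text
t 16.98 now [ 0.557  -0.1785  0.2373] ydir 146.2 w 1.004 F 0.0 j1,j6 [ -2. -32.]
[0.001, -0.0, 0.004, 16.31, -7.19, 9.73]
154 0
```

View pics/c4.png

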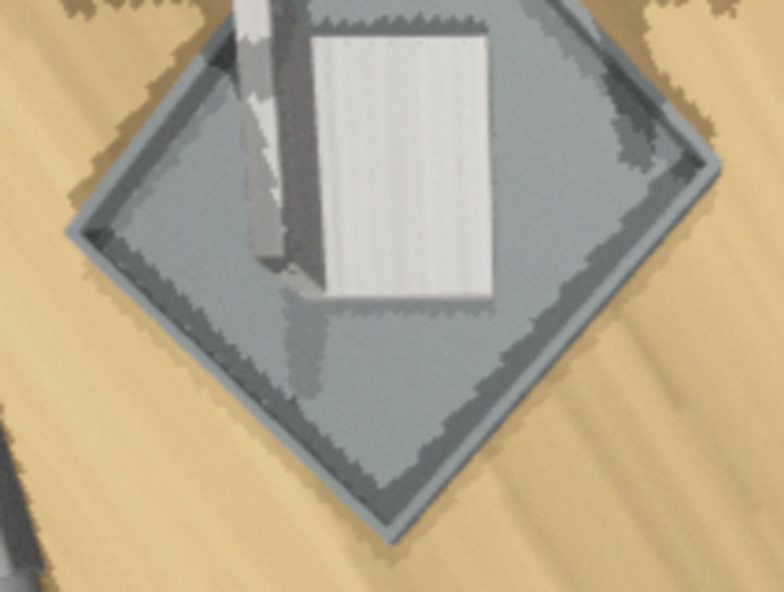

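The crop shows the bracket's base far edge from (487,35) to (493,297) and the near end of its web top at (252–284,257). The tray's rim corners are at (67,233), (392,540) and (720,165).

```bash
python3 -c "
from h import *
c=cam('w4');C=lambda p:((p[0]+.5)/3.7-.5+154,(p[1]+.5)/3.7-.5)
r=lambda p,z:ray(c,C(p),z)
a,b=r((487,35),.011),r((493,297),.011);d=b-a
th=np.degrees(np.arctan2(d[1],d[0]));print('edge',a,b,np.linalg.norm(d),th)
w=r((268,257),.058);n=np.radians(th+90)
u=d/np.linalg.norm(d);N=np.array([-u[1],u[0]])
if N@(a-w)<0:N=-N
print('web end',w,'dist web mid to far edge',(a-w)@N,'(48)', 'lengthwise',(b-w)@u,'normal',np.degrees(np.arctan2(N[1],N[0])))
print('web centre from edge',(a+b)/2-.048*N,'from web',w-.03*u,'bracket origin',(a+b)/2-.026*N)
t=[r(p,.015) for p in[(67,233),(392,540),(720,165)]];print('tray',(t[0]+t[2])/2,np.round(t,3).tolist())
"
```

```text
edge [ 0.46979805 -0.35834601] [ 0.50316622 -0.30836313] 0.06009761761256862 56.27324464194763
web end [ 0.54236314 -0.33527724] dist web mid to far edge 0.047543486905231455 (48) lengthwise 0.0006209120244067177 normal 146.27324464194766
web centre from edge [ 0.52640349 -0.36000574] from web [ 0.52570616 -0.36022809] bracket origin [ 0.5081062  -0.34779062]
tray [ 0.51168784 -0.34080806] [[0.586, -0.381], [0.561, -0.273], [0.438, -0.301]]
```

```bash
python3 -c "
from h import *
row((.526,-.360,.11,146.3))"
```

```text
t 16.98 now [ 0.557  -0.1785  0.2373] ydir 146.2 w 1.004 F 0.0 j1,j6 [ -2. -32.]
[0.001, -0.0, -0.001, 16.81, -7.52, 12.73]
```

Request:
arm_command(
  deltas=[
    [0, 0, 0, 16.8, -7.5, 0, -1],
    [0, 0, 0, 16.8, -7.5, 0, -1],
    [0, 0, 0, 16.8, -7.5, 3, -1],
    [0, 0, 0, 16.8, -7.5, 6, -1],
    [0, 0, 0, 16.8, -7.5, 10, -1],
    [0, 0, 0, 16.8, -7.5, 12.5, -1],
    [0, 0, 0, 16.8, -7.5, 12.5, -1],
    [0, 0, 0, 16.8, -7.5, 12.5, -1],
  ],
)

```text
time_s: 17.65
tcp_pos: [0.5237, -0.3598, 0.1092]
ee_rot: [[-0.557, -0.83, -0.008], [-0.83, 0.557, 0.003], [0.002, 0.008, -1.0]]
wrist_force: [0.9, -1.0, 0.1]
gripper_width: 1.001
gripper_force: 0.0
```

Request:
arm_command(
  deltas=[
    [0, 0, 0, 0, 0, 0, -1],
    [0, 0, 0, 0, 0, 0, -1],
    [0, 0, 0, 0, 0, 0, -1],
  ],
)

```text
time_s: 17.9
tcp_pos: [0.5276, -0.3607, 0.1161]
ee_rot: [[-0.555, -0.832, 0.005], [-0.832, 0.555, -0.002], [-0.001, -0.006, -1.0]]
wrist_force: [1.0, -0.4, -1.2]
gripper_width: 1.004
gripper_force: 0.0
```

```bash
python3 -c "
from h import *
row((.526,-.360,.043,146.3))"
```

```text
t 17.9 now [ 0.5276 -0.3607  0.1161] ydir 146.3 w 1.004 F 0.0 j1,j6 [-20. -14.]
[-0.006, 0.001, -0.001, 0.04, 0.21, 7.3]
```

Request:
arm_command(
  deltas=[
    [0, 0, 0, 0, 0.1, 2, -1],
    [0, 0, 0, 0, 0.1, 4, -1],
    [0, 0, 0, 0, 0.1, 5.5, -1],
    [0, 0, 0, 0, 0.1, 6.5, -1],
    [0, 0, 0, 0, 0.1, 7, -1],
    [0, 0, 0, 0, 0.1, 7, -1],
    [0, 0, 0, 0, 0.1, 7, -1],
    [0, 0, 0, 0, 0.1, 7, -1],
  ],
)

```text
time_s: 18.57
tcp_pos: [0.5256, -0.3608, 0.0443]
ee_rot: [[-0.557, -0.831, 0.002], [-0.831, 0.557, -0.001], [-0.0, -0.003, -1.0]]
wrist_force: [-0.5, 0.2, 0.2]
gripper_width: 1.004
gripper_force: 0.0
```

```bash
python3 -c "
from h import *
row((.526,-.360,.043,146.3))"
```

```text
t 18.57 now [ 0.5256 -0.3608  0.0443] ydir 146.2 w 1.004 F 0.0 j1,j6 [-20. -14.]
[-0.003, 0.0, -0.002, -0.09, 0.01, 0.13]
```

Request:
arm_command(
  deltas=[
    [0, 0, 0, 0, 0, 0, 1],
    [0, 0, 0, 0, 0, 0, 1],
    [0, 0, 0, 0, 0, 0, 1],
    [0, 0, 0, 0, 0, 0, 1],
    [0, 0, 0, 0, 0, 0, 1],
    [0, 0, 0, 0, 0, 0, 1],
    [0, 0, 0, 0, 0, 0, 1],
    [0, 0, 0, 0, 0, 0, 1],
  ],
)

```text
time_s: 19.23
tcp_pos: [0.5246, -0.3605, 0.0428]
ee_rot: [[-0.557, -0.83, -0.0], [-0.83, 0.557, 0.0], [0.0, 0.0, -1.0]]
wrist_force: [-0.1, 0.4, 0.8]
gripper_width: 0.478
gripper_force: 0.0
```

Request:
arm_command(
  deltas=[
    [0, 0, 0, 0, 0, 0, 1],
    [0, 0, 0, 0, 0, 0, 1],
    [0, 0, 0, 0, 0, 0, 1],
    [0, 0, 0, 0, 0, 0, 1],
    [0, 0, 0, 0, 0, 0, 1],
    [0, 0, 0, 0, 0, 0, 1],
    [0, 0, 0, 0, 0, 0, 1],
    [0, 0, 0, 0, 0, 0, 1],
  ],
)

```text
time_s: 19.9
tcp_pos: [0.5248, -0.3605, 0.0429]
ee_rot: [[-0.557, -0.83, 0.0], [-0.83, 0.557, -0.0], [-0.0, -0.0, -1.0]]
wrist_force: [1.3, -0.4, 0.0]
gripper_width: 0.086
gripper_force: 30.0
```

```bash
python3 -c "
from h import *
n=np.radians(146.3);w=np.array([.542,-.123])-.022*np.array([np.cos(n),np.sin(n)]);print(w)
row((.526,-.360,.12,146.3),(*w,.12,146.3))"
```

```text
[ 0.56030299 -0.13520658]
t 19.9 now [ 0.5248 -0.3605  0.0429] ydir 146.1 w 0.086 F 30.0 j1,j6 [-20. -14.]
[-0.0, 0.0, -0.003, -0.11, -0.07, -7.71]
[-0.0, 0.0, -0.003, -20.69, 9.6, -7.71]
```

Request:
arm_command(
  deltas=[
    [0, 0, 0, 0, 0, -1, 1],
    [0, 0, 0, 0, 0, -4, 1],
    [0, 0, 0, 0, 0, -7.5, 1],
    [0, 0, 0, -4, 2, -7.5, 1],
    [0, 0, 0, -20.7, 9.6, -7.5, 1],
    [0, 0, 0, -20.7, 9.6, -7.5, 1],
    [0, 0, 0, -20.7, 9.6, -7.5, 1],
    [0, 0, 0, -20.7, 9.6, -7.5, 1],
  ],
)

```text
time_s: 20.57
tcp_pos: [0.5567, -0.153, 0.1186]
ee_rot: [[-0.558, -0.83, 0.0], [-0.83, 0.558, 0.0], [-0.0, -0.0, -1.0]]
wrist_force: [0.5, 1.1, -1.2]
gripper_width: 0.086
gripper_force: 30.0
```

```bash
python3 -c "
from h import *
row((.5603,-.1352,.12,146.3))"
```

```text
t 20.57 now [ 0.5567 -0.153   0.1186] ydir 146.1 w 0.086 F 30.0 j1,j6 [  1. -35.]
[-0.0, 0.0, -0.003, -1.68, 0.69, -0.14]
```

Request:
arm_command(
  deltas=[
    [0, 0, 0, -1.7, 0.7, 0, 1],
    [0, 0, 0, -1.7, 0.7, 0, 1],
    [0, 0, 0, -1.7, 0.7, 1, 1],
    [0, 0, 0, -1.7, 0.7, 2, 1],
    [0, 0, 0, -1.7, 0.7, 3.5, 1],
    [0, 0, 0, -1.7, 0.7, 4.5, 1],
    [0, 0, 0, -1.7, 0.7, 4.5, 1],
    [0, 0, 0, -1.7, 0.7, 4.5, 1],
  ],
)

```text
time_s: 21.23
tcp_pos: [0.5598, -0.1378, 0.0716]
ee_rot: [[-0.558, -0.83, -0.003], [-0.83, 0.558, -0.0], [0.002, 0.002, -1.0]]
wrist_force: [0.5, -0.4, -0.7]
gripper_width: 0.09
gripper_force: 30.0
```

Request:
arm_command(
  deltas=[
    [0, 0, 0, 0, 0, 0, 1],
    [0, 0, 0, 0, 0, 0, 1],
    [0, 0, 0, 0, 0, 0, 1],
  ],
)

```text
time_s: 21.48
tcp_pos: [0.5611, -0.1369, 0.0736]
ee_rot: [[-0.557, -0.83, 0.001], [-0.83, 0.557, -0.0], [-0.001, -0.001, -1.0]]
wrist_force: [-0.5, -0.6, -1.6]
gripper_width: 0.091
gripper_force: 30.0
```

```bash
python3 -c "
from h import *
row((.5603,-.1352,.060,146.3))"
```

```text
t 21.48 now [ 0.5611 -0.1369  0.0736] ydir 146.1 w 0.091 F 30.0 j1,j6 [  2. -36.]
[-0.001, 0.001, -0.003, -0.09, 0.17, 1.36]
```

Request:
arm_command(
  deltas=[
    [0, 0, 0, -0.1, 0.1, 0.4, 1],
    [0, 0, 0, -0.1, 0.1, 0.8, 1],
    [0, 0, 0, -0.1, 0.1, 1.1, 1],
    [0, 0, 0, -0.1, 0.1, 1.3, 1],
    [0, 0, 0, -0.1, 0.1, 1.3, 1],
    [0, 0, 0, -0.1, 0.1, 1.3, 1],
    [0, 0, 0, -0.1, 0.1, 1.3, 1],
  ],
)

```text
time_s: 22.07
tcp_pos: [0.5603, -0.1352, 0.0599]
ee_rot: [[-0.557, -0.83, -0.0], [-0.83, 0.557, 0.0], [0.0, 0.0, -1.0]]
wrist_force: [-1.4, 0.0, 0.8]
gripper_width: 0.084
gripper_force: 30.0
```

```bash
python3 -c "
from h import *
row((.5603,-.1352,.060,146.3))"
```

```text
t 22.07 now [ 0.5603 -0.1352  0.0599] ydir 146.1 w 0.084 F 30.0 j1,j6 [  3. -36.]
[0.0, -0.0, -0.003, -0.0, 0.01, -0.01]
```

Set down. Next I release it, rise and go back to the mat.

Request:
arm_command(
  deltas=[
    [0, 0, 0, 0, 0, 0, 0.7],
    [0, 0, 0, 0, 0, 0, 0.4],
    [0, 0, 0, 0, 0, 0, 0],
    [0, 0, 0, 0, 0, 0, -0.2],
    [0, 0, 0, 0, 0, 0, -0.2],
    [0, 0, 0, 0, 0, 0, -0.2],
    [0, 0, 0, 0, 0, 0, -0.2],
    [0, 0, 0, 0, 0, 0, -0.2],
  ],
)

```text
time_s: 22.73
tcp_pos: [0.5604, -0.1353, 0.0599]
ee_rot: [[-0.557, -0.83, 0.0], [-0.83, 0.557, 0.0], [-0.0, -0.0, -1.0]]
wrist_force: [-0.9, 0.9, 0.0]
gripper_width: 0.564
gripper_force: 0.0
```

Request:
arm_command(
  deltas=[
    [0, 0, 0, 0, 0, -2, -0.2],
    [0, 0, 0, 0, 0, -5, -0.2],
    [0, 0, 0, 0, 0, -9, -1],
    [0, 0, 0, 0, 0, -13, -1],
    [0, 0, 0, 0, 0, -17, -1],
    [0, 0, 0, 0, 0, -18, -1],
    [0, 0, 0, 0, 0, -18, -1],
    [0, 0, 0, 0, 0, -18, -1],
  ],
)

```text
time_s: 23.4
tcp_pos: [0.5603, -0.1351, 0.2402]
ee_rot: [[-0.557, -0.83, 0.001], [-0.83, 0.557, 0.001], [-0.001, -0.001, -1.0]]
wrist_force: [-0.1, -0.3, -0.2]
gripper_width: 0.95
gripper_force: 0.0
```

```bash
python3 -c "
from h import *
row((.516,.3736,.24,175))"
```

```text
t 23.4 now [ 0.5603 -0.1351  0.2402] ydir 146.1 w 0.95 F 0.0 j1,j6 [  3. -36.]
[-0.001, 0.001, -0.504, -39.77, 32.03, 0.05]
```

Request:
arm_command(
  deltas=[
    [0, 0, -0.5, -39.8, 32, 0, -1],
    [0, 0, -0.5, -39.8, 32, 0, -1],
    [0, 0, -0.5, -39.8, 32, 0, -1],
    [0, 0, -0.5, -39.8, 32, 0, -1],
    [0, 0, -0.5, -39.8, 32, 0, -1],
    [0, 0, -0.5, -39.8, 32, 0, -1],
    [0, 0, -0.5, -39.8, 32, 0, -1],
    [0, 0, -0.5, -39.8, 32, 0, -1],
  ],
)

```text
time_s: 24.07
tcp_pos: [0.5301, 0.1983, 0.2375]
ee_rot: [[-0.091, -0.996, -0.004], [-0.996, 0.091, -0.002], [0.003, 0.004, -1.0]]
wrist_force: [1.0, -0.1, 0.2]
gripper_width: 1.003
gripper_force: 0.0
```

```bash
python3 -c "
from h import *
row((.516,.3736,.24,175))"
```

```text
t 24.07 now [0.5301 0.1983 0.2375] ydir 174.8 w 1.003 F 0.0 j1,j6 [ 37. -42.]
[0.004, -0.003, -0.004, -17.33, 3.0, -0.28]
```

Request:
arm_command(
  deltas=[
    [0, 0, 0, -17.3, 3, 0, -1],
    [0, 0, 0, -17.3, 3, 0, -1],
    [0, 0, 0, -17.3, 3, 0, -1],
    [0, 0, 0, -17.3, 3, 0, -1],
    [0, 0, 0, -17.3, 3, 0, -1],
    [0, 0, 0, -17.3, 3, 4, -1],
    [0, 0, 0, -17.3, 3, 8, -1],
    [0, 0, 0, -17.3, 3, 10, -1],
  ],
)

```text
time_s: 24.73
tcp_pos: [0.5143, 0.3695, 0.1326]
ee_rot: [[-0.092, -0.996, -0.009], [-0.996, 0.092, -0.007], [0.008, 0.008, -1.0]]
wrist_force: [-0.8, -1.2, -0.9]
gripper_width: 0.998
gripper_force: 0.0
```

Request:
arm_command(
  deltas=[
    [0, 0, 0, 0, 0, 0, -1],
    [0, 0, 0, 0, 0, 0, -1],
    [0, 0, 0, 0, 0, 0, -1],
    [0, 0, 0, 0, 0, 0, -1],
  ],
)

```text
time_s: 25.07
tcp_pos: [0.5186, 0.3725, 0.1419]
ee_rot: [[-0.091, -0.996, 0.003], [-0.996, 0.091, 0.003], [-0.003, -0.003, -1.0]]
wrist_force: [0.8, -0.1, 0.4]
gripper_width: 1.001
gripper_force: 0.0
```

```bash
python3 -c "
from h import *
row((.516,.3736,.044,175))"
```

```text
t 25.07 now [0.5186 0.3725 0.1419] ydir 174.8 w 1.001 F 0.0 j1,j6 [ 50. -55.]
[-0.003, 0.003, -0.004, -0.06, 0.3, 9.79]
```

Request:
arm_command(
  deltas=[
    [0, 0, 0, 0, 0.2, 3, -1],
    [0, 0, 0, 0, 0.2, 5, -1],
    [0, 0, 0, 0, 0.2, 7, -1],
    [0, 0, 0, 0, 0.2, 8.5, -1],
    [0, 0, 0, 0, 0.2, 9.5, -1],
    [0, 0, 0, 0, 0.2, 9.6, -1],
    [0, 0, 0, 0, 0.2, 9.6, -1],
    [0, 0, 0, 0, 0.2, 9.6, -1],
  ],
)

```text
time_s: 25.73
tcp_pos: [0.5164, 0.3728, 0.0455]
ee_rot: [[-0.091, -0.996, 0.002], [-0.996, 0.091, 0.002], [-0.002, -0.002, -1.0]]
wrist_force: [0.4, -0.3, 0.1]
gripper_width: 0.999
gripper_force: 0.0
```

Request:
arm_command(
  deltas=[
    [0, 0, 0, 0, 0, 0, 1],
    [0, 0, 0, 0, 0, 0, 1],
    [0, 0, 0, 0, 0, 0, 1],
    [0, 0, 0, 0, 0, 0, 1],
    [0, 0, 0, 0, 0, 0, 1],
    [0, 0, 0, 0, 0, 0, 1],
    [0, 0, 0, 0, 0, 0, 1],
    [0, 0, 0, 0, 0, 0, 1],
  ],
)

```text
time_s: 26.4
tcp_pos: [0.5156, 0.372, 0.0438]
ee_rot: [[-0.091, -0.996, -0.0], [-0.996, 0.091, -0.0], [0.0, 0.0, -1.0]]
wrist_force: [0.4, -0.2, -0.3]
gripper_width: 0.475
gripper_force: 0.0
```

Request:
arm_command(
  deltas=[
    [0, 0, 0, 0, 0, 0, 1],
    [0, 0, 0, 0, 0, 0, 1],
    [0, 0, 0, 0, 0, 0, 1],
    [0, 0, 0, 0, 0, 0, 1],
    [0, 0, 0, 0, 0, 0, 1],
  ],
)

```text
time_s: 26.82
tcp_pos: [0.5155, 0.372, 0.0438]
ee_rot: [[-0.091, -0.996, -0.0], [-0.996, 0.091, -0.0], [0.0, 0.0, -1.0]]
wrist_force: [-1.6, -0.8, 0.4]
gripper_width: 0.337
gripper_force: 30.0
```

```bash
python3 -c "
from h import *
row((.516,.3736,.23,175),(.512,-.339,.23,130))"
```

```text
t 26.82 now [0.5155 0.372  0.0438] ydir 174.8 w 0.337 F 30.0 j1,j6 [ 50. -56.]
[0.0, -0.0, -0.004, -0.17, -0.03, -18.62]
[0.0, -0.0, 0.782, 70.84, -6.11, -18.61]
```

Request:
arm_command(
  deltas=[
    [0, 0, 0, 0, 0, -2, 1],
    [0, 0, 0, 0, 0, -6, 1],
    [0, 0, 0, 0, 0, -10, 1],
    [0, 0, 0, 0, 0, -14, 1],
    [0, 0, 0, 0, 0, -18.6, 1],
    [0, 0, 0, 0, 0, -18.6, 1],
    [0, 0, 0.1, 3, -0.2, -18.6, 1],
    [0, 0, 0.2, 6, -0.5, -18.6, 1],
  ],
)

```text
time_s: 27.48
tcp_pos: [0.5141, 0.312, 0.2291]
ee_rot: [[-0.29, -0.957, -0.002], [-0.957, 0.29, 0.0], [-0.0, 0.002, -1.0]]
wrist_force: [-0.8, -0.8, -4.9]
gripper_width: 0.335
gripper_force: 30.0
```

```bash
python3 -c "
from h import *
row((.512,-.339,.23,135))"
```

```text
t 27.48 now [0.5141 0.312  0.2291] ydir 163.2 w 0.335 F 30.0 j1,j6 [ 47. -63.]
[0.002, -0.0, 0.491, 62.37, -18.66, -0.12]
```

Request:
arm_command(
  deltas=[
    [0, 0, 0.49, 62.4, -18.7, 0, 1],
    [0, 0, 0.49, 62.4, -18.7, 0, 1],
    [0, 0, 0.49, 62.4, -18.7, 0, 1],
    [0, 0, 0.49, 62.4, -18.7, 0, 1],
    [0, 0, 0.49, 62.4, -18.7, 0, 1],
    [0, 0, 0.49, 62.4, -18.7, 0, 1],
    [0, 0, 0.49, 62.4, -18.7, 0, 1],
    [0, 0, 0.49, 62.4, -18.7, 0, 1],
  ],
)

```text
time_s: 28.15
tcp_pos: [0.5137, -0.0235, 0.2287]
ee_rot: [[-0.704, -0.71, -0.002], [-0.71, 0.704, 0.0], [0.001, 0.002, -1.0]]
wrist_force: [1.2, 0.4, -3.6]
gripper_width: 0.336
gripper_force: 30.0
```

```bash
python3 -c "
from h import *
row((.512,-.339,.23,135))"
```

```text
t 28.15 now [ 0.5137 -0.0235  0.2287] ydir 135.2 w 0.336 F 30.0 j1,j6 [ 15. -60.]
[0.002, -0.001, 0.004, 22.53, -22.09, -0.14]
```

Request:
arm_command(
  deltas=[
    [0, 0, 0, 22.5, -22.1, 0, 1],
    [0, 0, 0, 22.5, -22.1, 0, 1],
    [0, 0, 0, 22.5, -22.1, 0, 1],
    [0, 0, 0, 22.5, -22.1, 0, 1],
    [0, 0, 0, 22.5, -22.1, 0, 1],
    [0, 0, 0, 22.5, -22.1, 0, 1],
    [0, 0, 0, 22.5, -22.1, 0, 1],
    [0, 0, 0, 22.5, -22.1, 0, 1],
  ],
)

```text
time_s: 28.82
tcp_pos: [0.5124, -0.3404, 0.228]
ee_rot: [[-0.706, -0.708, -0.002], [-0.708, 0.706, 0.001], [0.001, 0.002, -1.0]]
wrist_force: [0.8, -0.2, -3.5]
gripper_width: 0.336
gripper_force: 30.0
```

Request:
arm_command(
  deltas=[
    [0, 0, 0, 0, 0, 0, 1],
    [0, 0, 0, 0, 0, 0, 1],
    [0, 0, 0, 0, 0, 0, 1],
  ],
)

```text
time_s: 29.07
tcp_pos: [0.5129, -0.3365, 0.2283]
ee_rot: [[-0.705, -0.71, -0.002], [-0.71, 0.705, 0.002], [0.0, 0.003, -1.0]]
wrist_force: [0.4, 0.2, -3.7]
gripper_width: 0.336
gripper_force: 30.0
```

```bash
python3 -c "
from h import *
row((.512,-.339,.065,135))"
```

```text
t 29.07 now [ 0.5129 -0.3365  0.2283] ydir 135.2 w 0.336 F 30.0 j1,j6 [-18. -27.]
[0.003, -0.0, 0.004, 0.23, -0.16, 16.33]
```

Request:
arm_command(
  deltas=[
    [0, 0, 0, 0.2, -0.1, 3, 1],
    [0, 0, 0, 0.2, -0.1, 6, 1],
    [0, 0, 0, 0.2, -0.1, 9, 1],
    [0, 0, 0, 0.2, -0.1, 12, 1],
    [0, 0, 0, 0.2, -0.1, 14.5, 1],
    [0, 0, 0, 0.2, -0.1, 16, 1],
    [0, 0, 0, 0.2, -0.1, 16.3, 1],
    [0, 0, 0, 0.2, -0.1, 16.3, 1],
  ],
)

```text
time_s: 29.73
tcp_pos: [0.5126, -0.3377, 0.0658]
ee_rot: [[-0.703, -0.711, -0.003], [-0.711, 0.703, 0.001], [0.001, 0.003, -1.0]]
wrist_force: [0.7, 0.8, -3.6]
gripper_width: 0.337
gripper_force: 30.0
```

Request:
arm_command(
  deltas=[
    [0, 0, 0, 0, 0, 0, 1],
    [0, 0, 0, 0, 0, 0, 1],
    [0, 0, 0, 0, 0, 0, 1],
  ],
)

```text
time_s: 29.98
tcp_pos: [0.5141, -0.3392, 0.0687]
ee_rot: [[-0.704, -0.711, 0.003], [-0.711, 0.704, -0.001], [-0.001, -0.003, -1.0]]
wrist_force: [-0.6, -0.1, -3.5]
gripper_width: 0.337
gripper_force: 30.0
```

```bash
python3 -c "
from h import *
row((.512,-.339,.043,135))"
```

```text
t 29.98 now [ 0.5141 -0.3392  0.0687] ydir 135.3 w 0.337 F 30.0 j1,j6 [-18. -26.]
[-0.003, 0.001, 0.005, 0.13, 0.17, 2.57]
```

Request:
arm_command(
  deltas=[
    [0, 0, 0, 0, 0, 0.6, 1],
    [0, 0, 0, 0, 0, 1.2, 1],
    [0, 0, 0, 0, 0, 1.8, 1],
    [0, 0, 0, 0, 0, 2.2, 1],
    [0, 0, 0, 0, 0, 2.4, 1],
    [0, 0, 0, 0, 0, 2.5, 1],
    [0, 0, 0, 0, 0, 2.5, 1],
    [0, 0, 0, 0, 0, 2.5, 1],
  ],
)

```text
time_s: 30.65
tcp_pos: [0.5123, -0.3389, 0.0428]
ee_rot: [[-0.704, -0.71, -0.002], [-0.71, 0.704, 0.0], [0.001, 0.001, -1.0]]
wrist_force: [-4.7, 3.3, 4.0]
gripper_width: 0.336
gripper_force: 30.0
```

```bash
python3 -c "
from h import *
row((.512,-.339,.043,135))"
```

```text
t 30.65 now [ 0.5123 -0.3389  0.0428] ydir 135.3 w 0.336 F 30.0 j1,j6 [-18. -26.]
[0.001, -0.001, 0.005, 0.03, 0.02, -0.02]
```

Contact. I release, rise straight up and look.

Request:
arm_command(
  deltas=[
    [0, 0, 0, 0, 0, 0, 0.2],
    [0, 0, 0, 0, 0, 0, -0.2],
    [0, 0, 0, 0, 0, 0, -1],
    [0, 0, 0, 0, 0, 0, -1],
    [0, 0, 0, 0, 0, 0, -1],
    [0, 0, 0, 0, 0, 0, -1],
    [0, 0, 0, 0, 0, 0, -1],
    [0, 0, 0, 0, 0, 0, -1],
  ],
)

```text
time_s: 31.32
tcp_pos: [0.5131, -0.3391, 0.0418]
ee_rot: [[-0.704, -0.71, 0.0], [-0.71, 0.704, -0.0], [0.0, -0.0, -1.0]]
wrist_force: [-0.3, 0.2, 0.9]
gripper_width: 0.847
gripper_force: 0.0
```

Request:
arm_command(
  deltas=[
    [0, 0, 0, 0, 0, -2, -1],
    [0, 0, 0, 0, 0, -5, -1],
    [0, 0, 0, 0, 0, -9, -1],
    [0, 0, 0, 0, 0, -13, -1],
    [0, 0, 0, 0, 0, -17, -1],
    [0, 0, 0, -12, 12, -20, -1],
    [0, 0, 0, -12, 12, -20, -1],
    [0, 0, 0, -12, 12, -20, -1],
  ],
)

```text
time_s: 31.98
tcp_pos: [0.5122, -0.2151, 0.2346]
ee_rot: [[-0.706, -0.709, 0.002], [-0.709, 0.706, 0.0], [-0.001, -0.001, -1.0]]
wrist_force: [1.2, 0.9, -0.9]
gripper_width: 1.004
gripper_force: 0.0
```

Request:
arm_command(
  deltas=[
    [0, 0, 0, -10, 10, 0, -1],
    [0, 0, 0, -10, 10, 0, -1],
    [0, 0, 0, -10, 10, 0, -1],
    [0, 0, 0, -10, 10, 0, -1],
    [0, 0, 0, -10, 10, 0, -1],
    [0, 0, 0, -10, 10, 0, -1],
    [0, 0, 0, -10, 10, 0, -1],
    [0, 0, 0, -10, 10, 0, -1],
  ],
)

```text
time_s: 32.65
tcp_pos: [0.5118, -0.0756, 0.2335]
ee_rot: [[-0.705, -0.709, -0.0], [-0.709, 0.705, -0.0], [0.0, 0.0, -1.0]]
wrist_force: [-0.1, -0.7, 0.6]
gripper_width: 0.999
gripper_force: 0.0
```

```bash
python3 -c "
from h import *
wrist('w5');row()
d=capture('side');cv2.imwrite('pics/s5.png',d['pixels'])
a=d['pixels'][125:335,275:415];b=cv2.resize(a,None,fx=2.85,fy=2.85,interpolation=2)
w=cv2.imread('pics/w5.png');w=cv2.resize(w,(400,300));o=np.zeros((600,800,3),np.uint8);o[:b.shape[0],:399]=b[:600];o[:300,400:]=w
s=capture('scene')['pixels'][110:310,165:425];s=cv2.resize(s,(390,300),interpolation=2);o[300:,400:790]=s
cv2.imwrite('pics/m5.png',o)"
```

```text
t 32.7 now [ 0.5118 -0.0757  0.2335] ydir 135.1 w 0.997 F 0.0 j1,j6 [ 10. -54.]
```

View pics/m5.png

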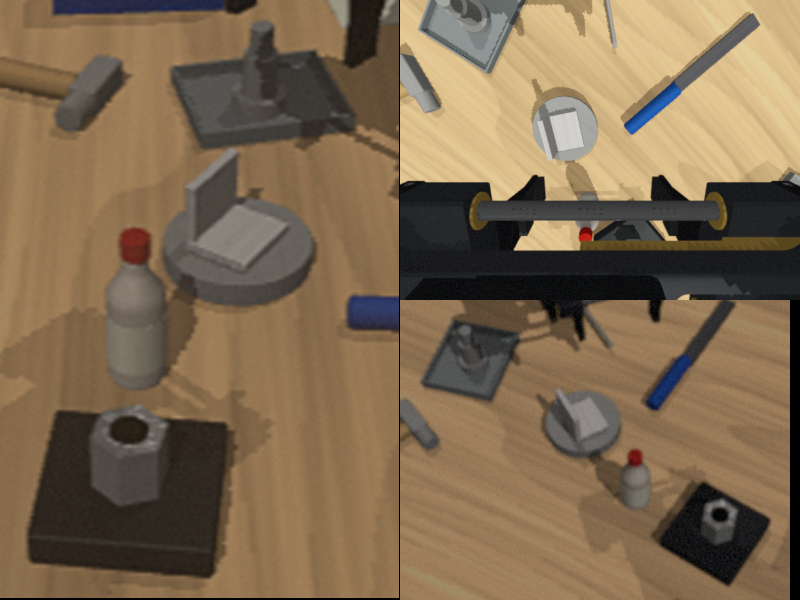

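The pieces stand upright on their stations: in the left crop the nut bore is at (129,430), the shaft top at (263,28) and the bracket's base edge at (288,232)-(240,267). The bystanders haven't moved. I'll check the offsets.

```bash
python3 -c "
from h import *
d=capture('side');B=lambda p:((p[0]+.5)/2.85-.5+275,(p[1]+.5)/2.85-.5+125)
r=lambda p,z:ray(d,B(p),z)
print('nut',r((129,430),.065),'plate',np.mean([r(p,.025) for p in [(57,411),(228,425),(215,552),(33,540)]],0))
print('shaft',r((263,28),.078),'tray',np.mean([r(p,.015) for p in [(171,68),(318,51),(356,125),(206,145)]],0))
m=(r((288,232),.028)+r((240,267),.028))/2;n=np.radians(146.2)
print('bracket',m-.026*np.array([np.cos(n),np.sin(n)]),'block',r((239,240),.02))"
```

```text
nut [0.6184581  0.12441383] plate [0.61648428 0.12497618]
shaft [ 0.51579243 -0.33566489] tray [ 0.51351258 -0.33485485]
bracket [ 0.54694216 -0.11678078] block [ 0.54224217 -0.12445124]
```

```bash
python3 -c "
from h import *
im=cv2.imread('pics/w5.png')[145:265,190:350]
cv2.imwrite('pics/c5.png',cv2.resize(im,None,fx=5,fy=5,interpolation=2))"
```

```text
(no output)
```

View pics/c5.png

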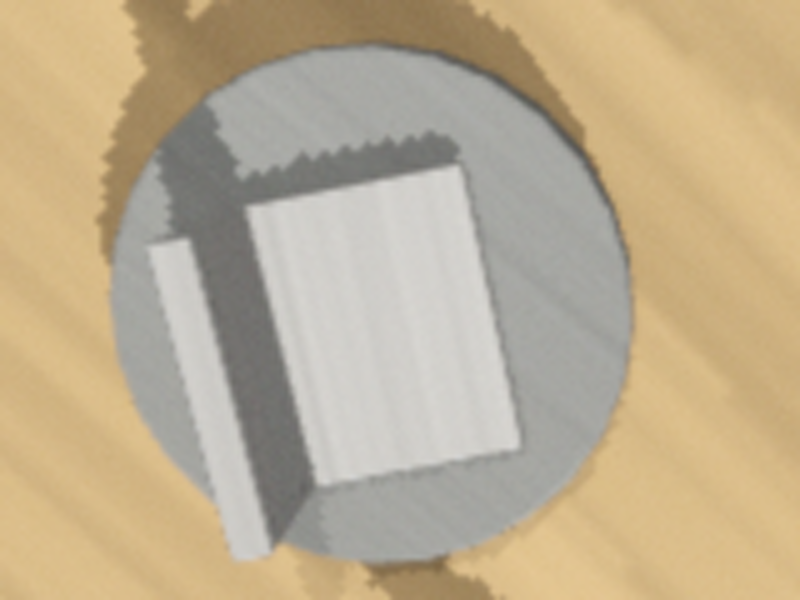

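The crop shows the disc spanning x 111–632 and y 44–563, with the bracket's base far edge from (462,163) to (521,447).

```bash
python3 -c "
from h import *
c=cam('w5');r=lambda p,z:ray(c,((p[0]+.5)/5-.5+190,(p[1]+.5)/5-.5+145),z)
a,b=r((462,163),.028),r((521,447),.028);u=(b-a)/np.linalg.norm(b-a);N=np.array([-u[1],u[0]])
br=(a+b)/2-.026*N;bl=cv2.minEnclosingCircle(np.float32([r(p,.02) for p in[(111,290),(632,310),(370,44),(390,563)]]))
print(br,bl,np.linalg.norm(br-bl[0]))"
```

```text
[ 0.54111762 -0.12205936] ((0.53956139087677, -0.12334316968917847), 0.05457257479429245) 0.0020174267675490184
```

Every piece is within a few mm of its station's centre, so I'm handing in.

```bash
python3 -c "
from station import *
print(finish_job())"
```

```text
the job is handed in; nothing more can be done
None
```

I handed the job in at about 33 s, with the shaft in the tray, the bracket on the bench block and the nut on the granite plate, each upright and measured within about 3 mm of its station's centre; the oil bottle and try square were never touched, and the hand-in call returned no verdict.

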